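# Change over a pipe manifold: shut the drain lever, set the feed lever to its mark

### The arm

A 6-joint arm with a two-finger parallel gripper is mounted at the origin on the work surface. World frame = base frame: x ahead of the robot, y to its left, z up, the work surface at z = 0. Lengths are in m, angles in rad, forces in N, time in s.
With the tool pointing down it reaches from about 0.3 to 0.75 m from the base axis. Payload 8.5 kg.
Tool frame: the origin (TCP) lies on the centre line of the jaws, within the pads' length; the fingertips stand 17 mm ahead of it and the grasp point (between the pads) lies 2 mm behind it; z points along the fingers, y is the line along which they close (so a half turn about z gives the same grasp; the last joint's range is limited). The gripper opens to 85 mm and grips with 20 to 120 N. Pads are 22 mm wide; open, the fingers measure 114 mm over their backs; the gripper's body (76 mm by 85 mm) begins 54 mm behind the grasp point. The pads swing forward as they close: fully open they stand 13 mm farther back than shut.
Start: joints at [-1.397, 0.381, 1.297, -0, 1.464, -0.215], TCP at [0.208, -0.509, 0.248] pointing down, gripper open.
Joint ranges: [-3.11, 3.11], [-0.89, 2.33], [0.22, 2.48], [-1.42, 4.56], [0.17, 2.85], [-2.88, 2.88]. Speed limits (rad/s): [2.39, 2.39, 3.14, 3.14, 3.14, 3.14].

### API

Orientations are given as a unit quaternion [x, y, z, w].
In Python, from cell import * gives the robot as it stands.
- The arm moves only by the tool apply_moves, never from a script. Its argument "rows" is a list that holds one entry, the list of rows, each a list of 5 numbers: the closure, from -1 (fully open) to 1 (shut), then the shift along the world's x, y, z in units of 50 mm (1.0 is 50 mm), then the turn about the world's z in units of 8 degrees (1.0 is 8 degrees). A call has 1 to 12 rows; each row is the pose to reach, as a shift and turn from the pose commanded when the call began; what a row does not reach only later rows make up. A row lasts 1/8 s, in which the tool goes at most 62.5 mm and 10.7 degrees, less where a joint would pass 70% of its speed; a pose out of reach is approached as far as the arm can. A call with a gripper value outside its range is refused whole. The fingers move at their own pace and stop on an object; "force" is the grip in N (left out, the last holds). Time passes only in rows, so rows that repeat a pose let the fingers close. It gives the time, the measured TCP pose, the force, the opening and the grip force at its end, in the units of the state.
- get_state(): the state, without advancing time (a new reading comes with each control period).
- read_camera(name): name is "scene" or "top"; returns the picture (420x560x3 uint8, blue, green, red); there is no depth.
- camera_model(name): a dict with "vfov" (degrees; the focal length in pixels is half the picture's height over the tangent of half this angle, whatever the lens; pixels are square), "cx", "cy" (the principal point, pixels), "xyz" and "attitude" of the camera in the world. Camera axes: x right, y up, looking along -z (the intrinsics and any distortion apply to the point x, -y, -z); pixel columns grow to the right and rows downward; lengths in m; the calibration is good to about 2 mm. A picture is of the moment at which its call begins. camera_model takes no time and is no camera call.
- sign_off(): hands the job in; it is judged then, once.
The state is a dict: "t": time; "qpos": joint angles; "joint_velocities": joint speeds; "joint_efforts": joint torques, N m; "ee_pos": TCP position; "eef_rot": TCP orientation; "ft_force": force on the tool from outside, world axes, zero at the start; "moment": the same for the moment, N m; "opening": opening from 0.0 (shut) to 1.0 (fully open); "finger_force": force on a finger pad.
Only numpy, scipy, OpenCV 4.12 (cv2) and the standard library are available. Lean on these libraries where they do the work, as an engineer would, in place of code of your own. Each camera call takes 0.05 s, during which the arm holds its last target. There are 200 camera calls.

### The job

Close the red drain valve first: push its lever with a fingertip, without gripping it, all the way round to its stop, where it stands square across its pipe. Then push the blue feed valve's lever, also without gripping it, until its pointer is at the green set mark on the white scale, and leave it there. Leave the beaker, the sample bottle and the clamp ring where they stand.

Things in the scene. Friction and masses are not known exactly. Their poses are not given: they have to be found in the camera images.
- red_hub (a point): centre of the red lever's turning axis at half the lever's height, 137 mm above the bench; fixed to the valve. Its x axis points crosswise to the pipe, to the side on which the lever swings; its y axis runs along the pipe; z is up. The valve is a steel wafer valve with a bolted-down steel pipe bend (240 mm long with its flanges, top of pipe 69 mm above the bench), fixed to the bench
- blue_hub (a point): centre of the blue lever's turning axis at half the lever's height, 137 mm above the bench; fixed to the valve. Its x axis points crosswise to the pipe, to the side on which the lever swings; its y axis runs along the pipe; z is up. Same valve and pipe, plus a flat white quarter-ring scale, 97 to 147 mm from the axis, its top 106 mm above the bench
- red_tip (a point): point on the red lever, 120 mm out from its turning axis, half-way up (137 mm above the bench); its x axis points from hub to tip. The level red lever ends 127 mm from the axis; its grip (25 to 127 mm from the axis) is 22 mm wide and from 128 to 146 mm above the bench, with free space down to 106 mm under it; round steel hub of radius 20 mm, top at 160 mm
- blue_tip (a point): the same point on the blue lever (same sizes). A thin black pointer runs below the lever, just over the scale, straight under its centre line to 120 mm from the axis
- mark (a point): the green set mark: a tab 12 mm wide lying across the outer part of the white scale of the blue valve, from 121 to 145 mm from the axis (a 6 mm high peg on it). This point lies on the mark's centre line, 120 mm from the blue axis and 137 mm above the bench: where blue_tip comes when the lever is set. The mark stays where it is, nothing can touch it
- red_lever (a joint): angle of the red lever: 0 = along its pipe, pointing along +y of red_hub (open, a stop); grows as the lever turns clockwise seen from above, to 1.571 = square across the pipe, pointing along +x of red_hub (closed, a stop). Stiff: about 0.4 N m of friction; stays where it is left
- blue_lever (a joint): angle of the blue lever: 0 = along its pipe, pointing along -y of blue_hub (a stop); grows as the lever turns counter-clockwise seen from above, to 1.571 = square across, pointing along +x of blue_hub (a stop). Stiff: about 0.4 N m of friction; stays where it is left; no catch at the mark
- set_mark (a joint): angle of the green mark about the blue axis, counted as blue_lever: the lever is set when its angle equals this
- beaker: loose open steel beaker, 72 mm across, 85 mm high; origin under its centre; bystander
- sample_bottle: loose white bottle with blue cap, 56 mm across, 150 mm high; origin under its centre; bystander
- clamp_ring: loose steel ring lying between the two valves, 52 mm across, 16 mm high; origin under its centre; bystander

How it is judged:
On the way, in this order (a step that is already met when the one before it is completed fails the run):
1. the red lever is pushed home, square across its pipe (value of joint red_lever above 1.48 rad), for 0.2 s.
2. the blue lever's pointer is brought to the green mark (value of joint red_lever above 1.48 rad and horizontal distance between blue_tip and mark below 0.01 m), for 0.2 s.
At the end, for the whole second after the job is handed in: the red lever is closed (joint over 1.48 rad, within about 5 degrees of its stop) and the blue lever's tip point is within 10 mm, seen from above, of the mark's point, both at rest; beaker, bottle and ring are still in place (all of step 2 and velocity of joint red_lever between -0.05 and 0.05 rad/s and velocity of joint blue_lever between -0.05 and 0.05 rad/s); the robot touches nothing.
It fails at once if a lever is pinched: fingers press on both of its flanks at once ((contact force between the fingers and red_lever_c0 above 1 N and contact force between the fingers and red_lever_c1 above 1 N) or (contact force between the fingers and blue_lever_c0 above 1 N and contact force between the fingers and blue_lever_c1 above 1 N)).
It fails at once if a lever is pushed with the arm or the gripper's body instead of the fingers (contact force between the arm and red_lever_c0 above 2 N or contact force between the arm and red_lever_c1 above 2 N or contact force between the arm and blue_lever_c0 above 2 N or contact force between the arm and blue_lever_c1 above 2 N).
It fails at once if the beaker is moved more than 15 mm or lifted (distance of beaker from where it was at the start of the episode above 0.015 m).
It fails at once if the sample bottle is moved more than 15 mm or lifted (distance of sample_bottle from where it was at the start of the episode above 0.015 m).
It fails at once if the clamp ring is moved more than 15 mm or lifted (distance of clamp_ring from where it was at the start of the episode above 0.015 m).
It also fails if it takes over 54 s, if anything falls off the work surface, if the arm or the gripper's body presses on something with over 40 N, if the wrist force passes 120 N, or if a joint passes its speed limit or range.

## Working session

There is one attempt and no reset: what is moved stays moved. The work goes in short steps, Python scripts to look and compute and a tool call to move; the robot and the scene stay as the last step left them, time stands still between calls to the robot, and variables do not carry over. Pictures are saved under pics/ and viewed, at most 10 in all, crops included, and the job is handed in when it is done.

Besides the shell and the picture viewer there is one more tool, called after "Call:" in YAML: its name, and indented under it one key for each argument. apply_moves: Moves the arm, as the interface text tells. Its arguments: {"type":"object","properties":{"rows":{"type":"array","items":{"type":"array","items":{"type":"array","items":{"type":"number"}}}},"force":{"type":"number"}},"required":["rows"]}

```bash
ls; mkdir -p pics
python3 - <<'E'
from cell import *
import cv2
for n in("scene","top"):
    cv2.imwrite(f"pics/{n}0.png",read_camera(n)); print(n,camera_model(n))
s=get_state();print(s)
E
```

```text
pics
scene {'vfov': 43.14973802376663, 'cx': 281.7782305360413, 'cy': 215.72272701201885, 'xyz': array([ 1.21029357, -0.11545533,  0.88272642]), 'attitude': array([0.26641476, 0.22156854, 0.58992732, 0.72932593])}
top {'vfov': 49.26449978319359, 'cx': 288.84259283629376, 'cy': 206.98261529991322, 'xyz': array([ 0.43468997, -0.00232372,  1.10067459]), 'attitude': array([-0.05298819,  0.05144785,  0.7123101 , -0.69796826])}
{'t': 0.1, 'qpos': array([-1.39729492e+00,  3.81107410e-01,  1.29814981e+00, -1.06782207e-05,
        1.46355725e+00, -2.15330597e-01]), 'joint_velocities': array([-0.00035763, -0.00325274, -0.00353104, -0.00163078, -0.00119105,
       -0.00064352]), 'joint_efforts': array([ 3.93777707e-03, -4.49226022e+01, -2.31654382e+01, -2.15653981e-04,
        3.65196465e-03,  4.96442482e-06]), 'ee_pos': array([ 0.20844878, -0.50872164,  0.24779674]), 'eef_rot': array([ 9.81160367e-01,  1.93194102e-01,  7.46905007e-06, -6.10886236e-04]), 'ft_force': array([-1.1557276 , -0.11916289, -0.56965411]), 'moment': array([ 0.03843944, -0.02654813,  0.03564889]), 'finger_force': 0.0, 'opening': 1.0008517982046028}
```

View pics/top0.png

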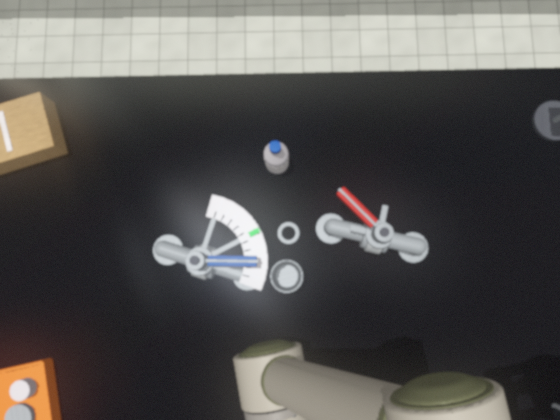

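View pics/scene0.png

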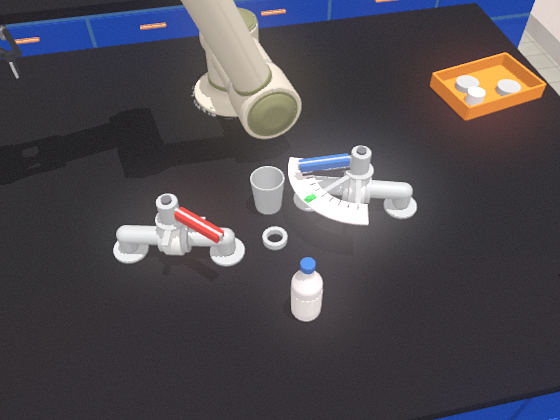

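The top view (image up is +x, left is +y) shows the red hub at about (383,233) with its lever tip at (342,190). The blue hub is at about (196,260) with its lever tip at (258,262), and the green mark is at (254,233). The beaker is at (287,276), the ring at (288,233) and the bottle at (276,157). The scene view agrees with this.

```bash
cat > h.py <<'E'
import numpy as np,cv2
from cell import *
from scipy.spatial.transform import Rotation as R
def proj(n,P):
    m=camera_model(n);p=R.from_quat(m['attitude']).inv().apply(np.atleast_2d(P)-m['xyz'])
    f=210/np.tan(np.radians(m['vfov']/2))
    return np.c_[m['cx']-f*p[:,0]/p[:,2],m['cy']+f*p[:,1]/p[:,2]]
def back(n,uv,z):
    m=camera_model(n);f=210/np.tan(np.radians(m['vfov']/2));uv=np.atleast_2d(uv)
    d=R.from_quat(m['attitude']).apply(np.c_[(uv[:,0]-m['cx'])/f,-(uv[:,1]-m['cy'])/f,-np.ones(len(uv))])
    return m['xyz']+d*((z-m['xyz'][2])/d[:,2])[:,None]
def mask(im,c):
    h=cv2.cvtColor(im,cv2.COLOR_BGR2HSV);H,S,V=cv2.split(h)
    k={'r':((H<8)|(H>172))&(S>120)&(V>80),'b':(H>100)&(H<125)&(S>90)&(V>60),'g':(H>45)&(H<80)&(S>100)&(V>80)}[c]
    return k
E
python3 - <<'E'
from h import *
for n in("top","scene"):
    im=cv2.imread(f"pics/{n}0.png")
    for c,z in(('r',.146),('b',.146),('g',.106)):
        k=mask(im,c).astype('uint8');N,l,st,ce=cv2.connectedComponentsWithStats(k)
        for i in range(1,N):
            if st[i,4]>15 and (130<ce[i,0]<420 and 100<ce[i,1]<260):
                v,u=np.where(l==i);(x,y),(w,h),a=cv2.minAreaRect(np.c_[u,v].astype('float32'))
                B=cv2.boxPoints(((x,y),(w,h),a))
                P=back(n,B,z);print(n,c,st[i,4],ce[i].round(1),back(n,ce[i],z)[0].round(4),'box',P[:,:2].round(3).tolist())
top=cv2.imread("pics/top0.png")[130:310,140:450]
cv2.imwrite("pics/c1.png",cv2.resize(top,None,fx=2.58,fy=2.58,interpolation=2))
sc=cv2.imread("pics/scene0.png")[130:280,100:430]
cv2.imwrite("pics/c2.png",cv2.resize(sc,None,fx=2.4,fy=2.4,interpolation=2))
print(get_state()['t'])
E
```

```text
top r 198 [359.4 203. ] [ 0.5824 -0.1506  0.146 ] box [[0.617, -0.113], [0.623, -0.119], [0.549, -0.187], [0.543, -0.182]]
top r 225 [352.9 208.9] [ 0.5701 -0.1365  0.146 ] box [[0.604, -0.099], [0.61, -0.105], [0.536, -0.174], [0.53, -0.167]]
top b 136 [274.6 145.4] [0.7115 0.0262 0.146 ] box [[0.725, 0.039], [0.728, 0.017], [0.698, 0.013], [0.695, 0.035]]
top b 88 [233.5 256.9] [0.4745 0.1151 0.146 ] box [[0.473, 0.166], [0.477, 0.166], [0.476, 0.071], [0.471, 0.071]]
top g 20 [253.8 231.8] [0.5296 0.0757 0.106 ] box [[0.529, 0.084], [0.535, 0.07], [0.531, 0.067], [0.524, 0.081]]
scene r 186 [201.2 219.4] [ 0.5696 -0.137   0.146 ] box [[0.534, -0.175], [0.525, -0.17], [0.606, -0.098], [0.614, -0.103]]
scene r 371 [196.5 226.7] [ 0.585  -0.1473  0.146 ] box [[0.552, -0.189], [0.538, -0.181], [0.616, -0.108], [0.629, -0.116]]
scene b 133 [324.  156.9] [0.4577 0.1231 0.146 ] box [[0.452, 0.072], [0.455, 0.174], [0.463, 0.172], [0.46, 0.071]]
scene b 388 [324.5 164.6] [0.4794 0.1183 0.146 ] box [[0.467, 0.07], [0.47, 0.171], [0.492, 0.167], [0.488, 0.067]]
scene g 51 [309.7 197.7] [0.5245 0.0783 0.106 ] box [[0.523, 0.066], [0.512, 0.088], [0.525, 0.09], [0.536, 0.068]]
0.1
```

View pics/c1.png

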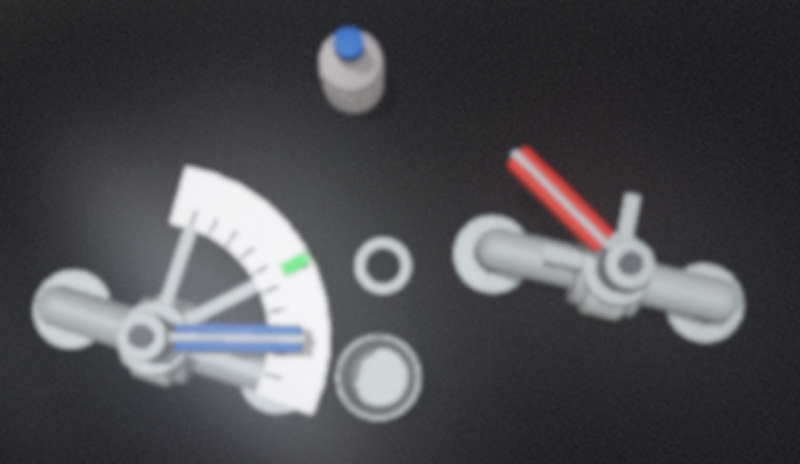

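View pics/c2.png

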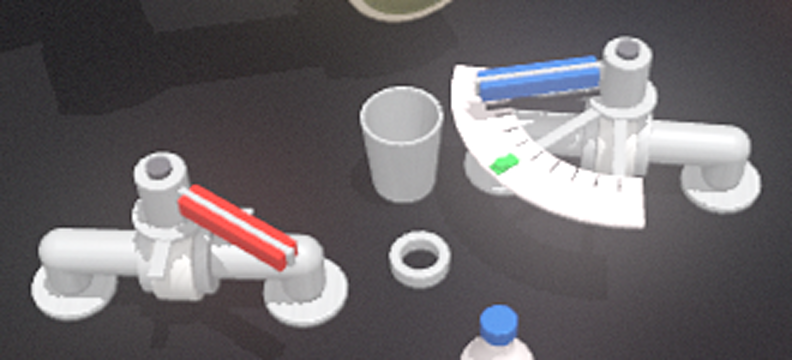

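The crops give the hub caps. In the top picture they are at red (384.2,231.6) and blue (195.4,259.8); in the scene picture, red (166.7,197.9) and blue (361.7,149.2). The red stop bar points image-up from its hub. The beaker and ring lie just outside the scale's rim.

Run:
```python
from h import *
c1=lambda u,v:(140+u/2.58,130+v/2.58)
c2=lambda u,v:(100+u/2.4,130+v/2.4)
def pr(s,n,uv,z): p=back(n,uv,z)[0];print(s,n,p[:2].round(4));return p[:2]
rh=(pr('rhub','top',c1(630,262),.16)+pr('rhub','scene',c2(160,165),.16))/2
bh=(pr('bhub','top',c1(143,335),.16)+pr('bhub','scene',c2(628,47),.16))/2
# lever end (top edge centre at 127 mm)
rt=(pr('rend','top',c1(517,152),.146)+pr('rend','scene',c2(293,250),.146))/2
bt=(pr('bend','top',c1(303,338),.146)+pr('bend','scene',c2(479,83),.146))/2
gm=(pr('mark','top',c1(296,264),.109)+pr('mark','scene',c2(505,163),.109))/2
ang=lambda a,b:np.degrees(np.arctan2(*(b-a)[::-1]))
for s,a,b in(('red',rh,rt),('blue',bh,bt),('mark',bh,gm)):print(s,a,np.linalg.norm(b-a),ang(a,b))
for s,l,r in(('redpipe',c1(490,254),c1(705,303)),('bluepipe',c1(72,309),c1(278,375))):
    l=pr(s,'top',l,.005);r=pr(s,'top',r,.005);print(s,ang(r,l),np.linalg.norm(l-r),(l+r)/2)
pr('stub end','top',c1(632,195),.09)
pr('beaker','top',c1(379,375),.085);pr('beaker','scene',c2(402,118),.085)
pr('ring','top',c1(383,265),.016);pr('bottle','top',c1(348,42),.15)
# scale ends: outer corners
for s,uv in(('corner hi',c1(188,166)),('corner hi in',c1(170,222)),('corner lo',c1(314,414)),('corner lo in',c1(262,398))):
    p=pr(s,'top',uv,.106);print(np.linalg.norm(p-bh),ang(bh,p))
```

```text
rhub top [ 0.5196 -0.1969]
rhub scene [ 0.5183 -0.1936]
bhub top [0.4696 0.1913]
bhub scene [0.4676 0.1975]
rend top [ 0.6133 -0.1117]
rend scene [ 0.6118 -0.1045]
bend top [0.4651 0.0656]
bend scene [0.4688 0.07  ]
mark top [0.5283 0.0735]
mark scene [0.5279 0.0788]
red [ 0.51894319 -0.19525541] 0.12788899343394727 42.96049264391712
blue [0.4685807  0.19441205] 0.1266066510625094 -90.75049641693536
mark [0.4685807  0.19441205] 0.13239649604408638 -63.2797512717256
redpipe top [ 0.5437 -0.0991]
redpipe top [ 0.4942 -0.2963]
redpipe 75.89956473806882 0.20324891552652513 [ 0.51897548 -0.19771171]
bluepipe top [0.5006 0.2892]
bluepipe top [0.4363 0.0989]
bluepipe 71.34238370117221 0.20082056874192827 [0.46843118 0.1940763 ]
stub end top [ 0.584 -0.216]
beaker top [0.4345 0.0057]
beaker scene [0.4357 0.0096]
ring top [0.5345 0.0006]
bottle top [0.7083 0.0256]
corner hi top [0.6145 0.1654]
0.14875591472376684 -11.259786112898615
corner hi in top [0.5665 0.1804]
0.09891188245820642 -8.117224756110206
corner lo top [0.4036 0.06  ]
0.14930979461285612 -115.80211897290609
corner lo in top [0.4175 0.103 ]
0.10467599758600049 -119.18811732974693
```

Call:
apply_moves:
  rows:
    - [[1, 1, 1.2, 0, 0.3], [1, 1.7, 2, 0, 0.6], [1, 2.4, 2.9, 0, 0.9], [1, 3.1, 3.7, 0, 1.2], [1, 3.8, 4.6, 0, 1.5], [1, 4.5, 5.4, 0, 1.8], [1, 5.2, 6.2, 0, 2.1], [1, 5.9, 7.1, 0, 2.4], [1, 6.5, 7.8, 0, 2.6], [1, 6.92, 8.3, 0, 2.6], [1, 6.92, 8.3, 0, 2.6], [1, 6.92, 8.3, 0, 2.6]]
  force: 20

```text
t: 1.6
ee_pos: [0.554, -0.0944, 0.2481]
eef_rot: [0.93, 0.367, -0.0, -0.0]
ft_force: [0.8, 0.4, 0.0]
opening: -0.002
finger_force: 0.0
```

Call:
apply_moves:
  rows:
    - [[1, 0, 0, -0.7, 0], [1, 0, 0, -1.4, 0], [1, 0, 0, -2.0, 0], [1, 0, 0, -2.12, 0], [1, 0, 0, -2.12, 0]]

```text
t: 2.22
ee_pos: [0.5545, -0.0946, 0.1431]
eef_rot: [0.93, 0.367, 0.0, 0.0]
ft_force: [-0.0, 0.4, -0.1]
opening: 0.003
finger_force: 0.0
```

Run:
```python
from h import *
a=read_camera("scene")[80:290,60:340];b=read_camera("top")[100:310,240:520]
cv2.imwrite("pics/d1.png",np.hstack([cv2.resize(i,(400,300),interpolation=2) for i in(a,b)]))
s=get_state();print(s['ee_pos'],s['ft_force'])
```

```text
[ 0.55492176 -0.09445389  0.14369708] [-0.92956131 -0.22413438 -0.61179645]
```

View pics/d1.png

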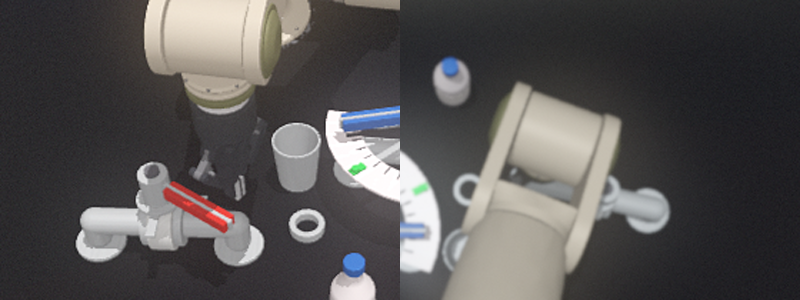

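The closed fingertips stand beside the red lever, on its counter-clockwise flank, and clear of it. Next I compute the arc for the push.

```bash
cat >> h.py <<'E'
def arc(hub,p0,yaw0,ths,r,o,z=.142):
    # pushing clockwise: o>0 (finger on ccw side)
    for t in ths:
        a=np.radians(t);u=np.array([np.cos(a),np.sin(a)]);n=np.array([-u[1],u[0]])
        P=np.r_[hub+r*u+o*n,z];print(t,((P-p0)/.05).round(2),round((t-yaw0)/8,2))
E
python3 - <<'E'
from h import *
arc(np.array([.519,-.1955]),np.array([.5543,-.0941,.142]),43,[43,37,31,25,19,13,7,1,-4,-8,-11,-14,-16],.095,.025)
E
```

```text
43 [ 0.34 -0.37  0.  ] 0.0
37 [ 0.51 -0.49  0.  ] -0.75
31 [ 0.67 -0.62  0.  ] -1.5
25 [ 0.8  -0.77  0.  ] -2.25
19 [ 0.93 -0.94  0.  ] -3.0
13 [ 1.03 -1.11  0.  ] -3.75
7 [ 1.12 -1.3   0.  ] -4.5
1 [ 1.18 -1.49  0.  ] -5.25
-4 [ 1.22 -1.66  0.  ] -5.88
-8 [ 1.25 -1.8   0.  ] -6.38
-11 [ 1.25 -1.9   0.  ] -6.75
-14 [ 1.26 -2.    0.  ] -7.12
-16 [ 1.26 -2.07  0.  ] -7.38
```

Call:
apply_moves:
  rows:
    - [[1, 0.2, -0.2, 0, 0], [1, 0.34, -0.37, 0, 0], [1, 0.51, -0.49, 0, -0.75], [1, 0.67, -0.62, 0, -1.5], [1, 0.8, -0.77, 0, -2.25], [1, 0.93, -0.94, 0, -3], [1, 1.03, -1.11, 0, -3.75], [1, 1.12, -1.3, 0, -4.5], [1, 1.18, -1.49, 0, -5.25], [1, 1.22, -1.66, 0, -5.9], [1, 1.25, -1.8, 0, -6.4], [1, 1.25, -1.8, 0, -6.4]]

```text
t: 3.82
ee_pos: [0.6175, -0.1846, 0.1425]
eef_rot: [0.997, -0.071, 0.0, 0.0]
ft_force: [-0.2, -0.3, 0.3]
opening: -0.002
finger_force: 0.0
```

Run:
```python
from h import *
a=read_camera("scene")[80:290,60:340];b=read_camera("top")[100:310,240:520]
cv2.imwrite("pics/d2.png",np.hstack([cv2.resize(i,(400,300),interpolation=2) for i in(a,b)]))
s=get_state();print(s['ee_pos'],s['ft_force'])
```

```text
[ 0.61706709 -0.18431874  0.14222688] [ 0.47653526 -0.45316243  0.70060374]
```

View pics/d2.png

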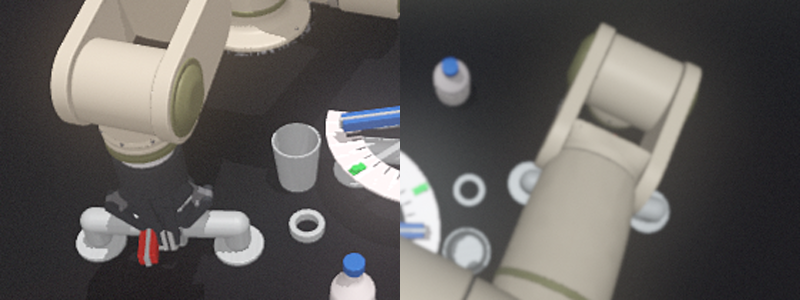

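The red lever has followed the finger and is nearly square. I now ease it onto its stop, watching the force.

Call:
apply_moves:
  rows:
    - [[1, 0, -0.1, 0, -0.35], [1, 0.01, -0.2, 0, -0.7], [1, 0.01, -0.2, 0, -0.7]]

```text
t: 4.3
ee_pos: [0.6177, -0.1938, 0.1423]
eef_rot: [0.993, -0.119, 0.0, -0.0]
ft_force: [2.0, 2.0, -0.3]
opening: 0.002
finger_force: 1.1
```

Call:
apply_moves:
  rows:
    - [[1, 0, -0.04, 0, 0], [1, 0, -0.08, 0, 0], [1, 0, -0.08, 0, 0]]

```text
t: 4.68
ee_pos: [0.6174, -0.1965, 0.1422]
eef_rot: [0.993, -0.119, -0.0, -0.001]
ft_force: [1.3, 8.8, 1.8]
opening: 0.001
finger_force: 4.6
```

Call:
apply_moves:
  rows:
    - [[1, 0, -0.05, 0, 0], [1, 0, -0.05, 0, 0]]

```text
t: 4.92
ee_pos: [0.6174, -0.1968, 0.1422]
eef_rot: [0.993, -0.118, -0.001, -0.003]
ft_force: [1.3, 18.0, 2.4]
opening: -0.003
finger_force: 9.1
```

Call:
apply_moves:
  rows:
    - [[1, 0, -0.06, 0, 0], [1, 0, -0.06, 0, 0], [1, 0, -0.06, 0, 0]]

```text
t: 5.3
ee_pos: [0.6173, -0.1971, 0.1422]
eef_rot: [0.993, -0.118, -0.002, -0.005]
ft_force: [1.3, 29.8, 5.6]
opening: 0.001
finger_force: 14.5
```

The force climbs with no further motion, so the red lever is on its stop. I back off, lift, and check it.

Call:
apply_moves:
  rows:
    - [[1, 0, 0.4, 0, 0], [1, 0, 0.8, 0, 0], [1, 0, 0.9, 0.6, 0], [1, 0, 0.9, 1.4, 0], [1, 0, 0.9, 2.1, 0], [1, -0.9, 1.7, 2.1, 0.4], [1, -1.8, 2.6, 2.1, 0.8], [1, -2.7, 3.6, 2.1, 1.2], [1, -3.5, 4.8, 2.1, 1.6], [1, -4, 6, 2.1, 1.6], [1, -4, 6, 2.1, 1.6], [1, -4, 6, 2.1, 1.6]]

```text
t: 6.8
ee_pos: [0.4174, 0.097, 0.2476]
eef_rot: [1.0, -0.007, 0.0, 0.0]
ft_force: [0.6, -0.4, -1.0]
opening: -0.002
finger_force: 0.0
```

Run:
```python
from h import *
a=read_camera("scene")[80:290,60:340];b=read_camera("top")[100:310,240:520]
cv2.imwrite("pics/d3.png",np.hstack([cv2.resize(i,(400,300),interpolation=2) for i in(a,b)]))
s=get_state();print(s['ee_pos'],s['qpos'],R.from_quat(s['eef_rot']).apply([1,0,0]))
```

```text
[0.41819769 0.09572554 0.24731206] [-5.20795051e-02  1.68028020e-01  1.60643260e+00 -5.71371861e-04
  1.36668779e+00  1.53552551e+00] [ 9.99860587e-01 -1.66921023e-02  4.24209161e-04]
```

View pics/d3.png

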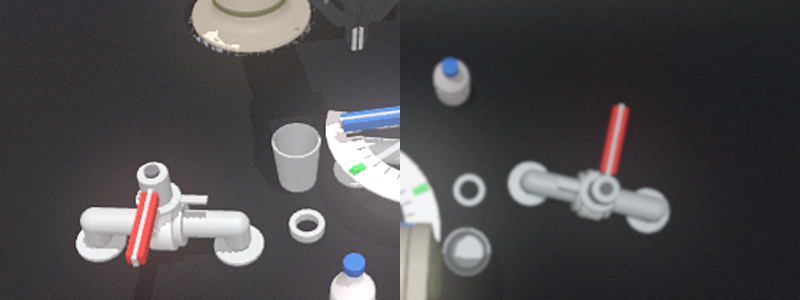

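The red lever stands square across its pipe, and the beaker, ring and bottle have not moved. Next I lower beside the blue lever.

Call:
apply_moves:
  rows:
    - [[1, 0, 0, -0.7, 0], [1, 0, 0, -1.4, 0], [1, 0, 0, -2.0, 0], [1, 0, 0, -2.11, 0], [1, 0, 0, -2.11, 0]]

```text
t: 7.52
ee_pos: [0.4182, 0.0959, 0.1422]
eef_rot: [1.0, -0.009, 0.0, 0.0]
ft_force: [-0.5, -0.1, 0.1]
opening: -0.002
finger_force: 0.0
```

Run:
```python
from h import *
s=get_state();print(s['ee_pos'],s['ft_force'])
arc(np.array([.4686,.1944]),np.array([.4175,.0965,.142]),-90.75,[-90.75,-87,-83,-79,-75,-71,-67,-63.3],.097,-.022)
```

```text
[0.41823652 0.09588534 0.14221622] [-0.54721843 -0.12938334  0.05616778]
-90.75 [0.56 0.02 0.  ] 0.0
-87 [ 0.68 -0.    0.  ] 0.47
-83 [ 0.82 -0.02  0.  ] 0.97
-79 [ 0.96 -0.03  0.  ] 1.47
-75 [ 1.1  -0.03  0.  ] 1.97
-71 [ 1.24 -0.02  0.  ] 2.47
-67 [1.37 0.   0.  ] 2.97
-63.3 [1.5  0.03 0.  ] 3.43
```

Push to about -71°, short of the mark, then measure.

Call:
apply_moves:
  rows:
    - [[1, 0.3, 0, 0, 0], [1, 0.56, 0, 0, 0], [1, 0.68, 0, 0, 0.5], [1, 0.82, -0.02, 0, 1], [1, 0.96, -0.03, 0, 1.5], [1, 1.1, -0.03, 0, 2], [1, 1.24, -0.02, 0, 2.5], [1, 1.24, -0.02, 0, 2.5]]

```text
t: 8.52
ee_pos: [0.4804, 0.0956, 0.142]
eef_rot: [0.986, 0.165, 0.0, 0.0]
ft_force: [-0.8, 0.5, 0.2]
opening: -0.003
finger_force: 0.0
```

Run:
```python
from h import *
a=read_camera("scene")[110:260,230:430];b=read_camera("top")[170:320,140:340]
cv2.imwrite("pics/e1.png",np.hstack([cv2.resize(i,(400,300),interpolation=2) for i in(a,b)]))
s=get_state();print(s['ee_pos'],s['ft_force'])
```

```text
[0.48010607 0.09557084 0.14204042] [-0.3632367   1.49974171 -0.18781951]
```

View pics/e1.png

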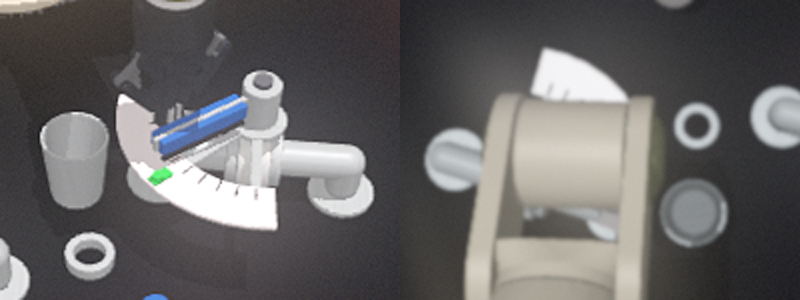

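The blue lever has moved with the finger. In the scene picture its end is at about (308,182), a little short of the green mark at (310,197).

Run:
```python
from h import *
h=np.array([.4676,.1975])
P=back("scene",(230+156/2,110+143/2),.146)[0,:2];d=P-h
print(P,np.linalg.norm(d),np.degrees(np.arctan2(d[1],d[0])))
```

```text
[0.51787551 0.07522898] 0.13220374017048073 -67.64846803736783
```

Call:
apply_moves:
  rows:
    - [[1, 0.07, 0.01, 0, 0.25], [1, 0.13, 0.02, 0, 0.5], [1, 0.13, 0.02, 0, 0.5], [1, -0.4, 0.1, 0, 0.5], [1, -0.8, 0.1, 0, 0.5], [1, -0.8, 0.1, 0.8, 0.5], [1, -0.8, 0.1, 1.6, 0.5], [1, -0.8, 0.1, 2.1, 0.5], [1, -1.2, 1.3, 2.1, 0], [1, -1.2, 2.5, 2.1, 0], [1, -1.2, 3.7, 2.1, 0], [1, -1.2, 4.0, 2.1, 0]]

```text
t: 10.12
ee_pos: [0.4191, 0.2986, 0.2466]
eef_rot: [0.986, 0.167, 0.0, -0.0]
ft_force: [0.0, -0.2, -0.8]
opening: -0.001
finger_force: 0.0
```

Run:
```python
from h import *
A=read_camera("scene");B=read_camera("top")
cv2.imwrite("pics/sB.png",A);cv2.imwrite("pics/tB.png",B)
cv2.imwrite("pics/e2.png",np.hstack([cv2.resize(i,(400,400),interpolation=2) for i in(A[120:240,270:390],B[180:300,170:290])]))
s=get_state();print(s['ee_pos'],s['ft_force'],s['t'])
```

```text
[0.41943887 0.29667804 0.24653871] [ 0.5973265  -0.85749675  0.30498511] 10.225
```

View pics/e2.png

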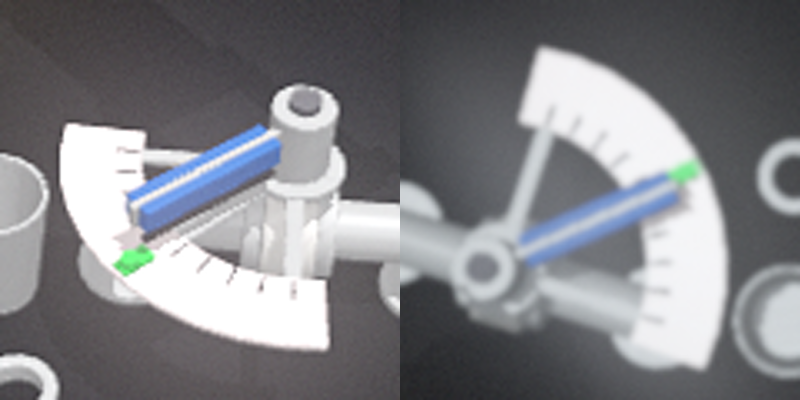

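In the right half (top view) the lever's stripe runs from (528,252) to (680,193) and ends close to the green mark at (684,171). I compute the remaining angle.

Run:
```python
from h import *
an=lambda d:np.degrees(np.arctan2(d[1],d[0]))
k=120/400
T=lambda u,v:(170+(u-400)*k,180+v*k); S=lambda u,v:(270+u*k,120+v*k)
for n,f,hub,a,b,m in(("top",T,(485,265),(528,252),(680,193),(684,171)),("scene",S,(305,100),(276,134),(131,204),(134,261))):
    g=lambda q,z:back(n,f(*q),z)[0,:2]
    h=g(hub,.16);print(n,h,'stripe',an(g(b,.146)-g(a,.146)),'end',an(g(b,.146)-h),np.linalg.norm(g(b,.146)-h),'mark',an(g(m,.109)-h))
# fit: blue pixels of lever, projected model best angle
from scipy.optimize import minimize_scalar
for n in("top","scene"):
    im=cv2.imread(f"pics/{'t' if n=='top' else 's'}B.png");M=mask(im,'b').astype(float);G=mask(im,'g')
    M[:,:170]=0;M[:,390:]=0;M[:150 if n=='scene' else 190]=0;M[260 if n=='top' else 200:]=0
    h=np.array([.4696,.1913]) if n=="top" else np.array([.4676,.1975])
    def ren(pts,hull=True):
        z=np.zeros((420*4,560*4),'uint8');cv2.fillConvexPoly(z,cv2.convexHull((proj(n,pts)*4).astype('float32')).astype('int32'),1);return cv2.resize(z.astype('float32'),(560,420),interpolation=3)
    def pts(t,r,w,zz):
        a=np.radians(t);u=np.array([np.cos(a),np.sin(a)]);v=np.array([-u[1],u[0]])
        return [np.r_[h+x*u+y*v,q] for x in r for y in w for q in zz]
    F=cv2.morphologyEx(M,cv2.MORPH_CLOSE,np.ones((5,5)))
    ts=np.arange(-75,-55,.25)
    print(n,'lever',ts[np.argmax([(ren(pts(t,(.025,.127),(-.011,.011),(.128,.146)))*F).sum() for t in ts])],
    'mark',ts[np.argmax([-abs(ren(pts(t,(.121,.145),(-.006,.006),(.106,.108)))-G).sum() for t in ts])], F.sum(),G.sum())
```

```text
top [0.47025196 0.19117276] stripe -69.85276682077017 end -70.15291437428799 0.1263372116469926 mark -63.0897461787833
scene [0.46871043 0.19681362] stripe -68.8698507115746 end -67.64351417008427 0.12860819573945056 mark -63.132191251355515
top lever -67.0 mark -62.75 332.0 14
scene lever -67.25 mark -63.5 587.0 54
```

The lever is about 4–5° short of the mark. I go back down behind it and push on by that amount.

Call:
apply_moves:
  rows:
    - [[1, 0.2, -1.2, 0, 0.3], [1, 0.3, -2.4, 0, 0.6], [1, 0.4, -3.5, 0, 0.9], [1, 0.4, -3.95, 0, 0.9], [1, 0.4, -3.95, -0.8, 0.9], [1, 0.4, -3.95, -1.6, 0.9], [1, 0.4, -3.95, -2.1, 0.9], [1, 0.7, -3.95, -2.1, 0.9], [1, 1.1, -3.95, -2.1, 0.9], [1, 1.3, -3.95, -2.1, 0.9], [1, 1.4, -3.95, -2.1, 0.9], [1, 1.48, -3.95, -2.1, 0.9]]

```text
t: 11.72
ee_pos: [0.4924, 0.098, 0.1416]
eef_rot: [0.974, 0.227, -0.001, -0.0]
ft_force: [-4.8, 0.6, 0.7]
opening: 0.0
finger_force: 2.2
```

Call:
apply_moves:
  rows:
    - [[1, 0, 0, 0, 0], [1, -0.5, 0, 0, 0], [1, -0.9, 0, 0, 0], [1, -0.9, 0, 0.8, 0], [1, -0.9, 0, 1.6, 0], [1, -0.9, 0, 2.1, 0], [1, -1.3, 1.2, 2.1, 0], [1, -1.3, 2.4, 2.1, 0], [1, -1.3, 3.6, 2.1, 0], [1, -1.3, 4, 2.1, 0], [1, -1.3, 4, 2.1, 0]]

```text
t: 13.1
ee_pos: [0.4285, 0.2985, 0.2467]
eef_rot: [0.974, 0.228, 0.0, 0.0]
ft_force: [-0.9, -0.0, 0.4]
opening: -0.006
finger_force: 0.0
```

Run:
```python
from h import *
A=read_camera("scene");B=read_camera("top")
cv2.imwrite("pics/e3.png",np.hstack([cv2.resize(i,(400,400),interpolation=2) for i in(A[120:240,270:390],B[180:300,170:290])]))
s=get_state();print(s['ee_pos'],s['ft_force'],s['t'])
```

```text
[0.42871609 0.29704696 0.24683367] [0.26924025 0.0994598  0.37084505] 13.2
```

View pics/e3.png

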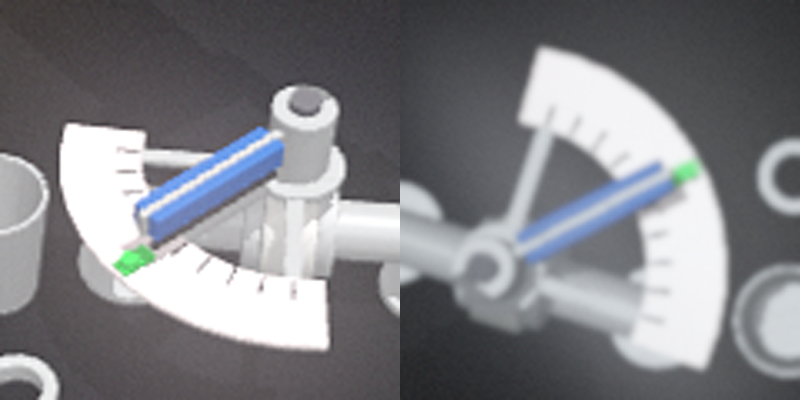

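The stripe end is now at (672,177) in the top half, in line with the green mark at (686,171). In the scene half it is at (139,210), and the pointer tip touches the tab.

Run:
```python
from h import *
an=lambda d:np.degrees(np.arctan2(d[1],d[0]))
k=120/400
T=lambda u,v:(170+(u-400)*k,180+v*k); S=lambda u,v:(270+u*k,120+v*k)
for n,f,hub,a,b,m in(("top",T,(485,265),(523,250),(672,177),(686,171)),("scene",S,(305,100),(278,134),(140,212),(134,261))):
    g=lambda q,z:back(n,f(*q),z)[0,:2]
    h=g(hub,.16);print(n,'stripe',an(g(b,.146)-g(a,.146)),'end',an(g(b,.146)-h),np.linalg.norm(g(b,.146)-h),'mark',an(g(m,.109)-h))
for t in(-67,-65,-63,-61):
    a=np.radians(t);print(t,[((proj(n,np.r_[np.array(h)+.127*np.array([np.cos(a),np.sin(a)]),.146])[0]-o)/k+c).round(0) for n,h,o,c in(("top",(.4702,.1912),(170,180),(400,0)),("scene",(.4687,.1968),(270,120),0))])
```

```text
top stripe -64.87953705103023 end -65.03148491329083 0.12564793792358214 mark -63.351707711617415
scene stripe -64.85142601038227 end -64.00264139429136 0.12839808259574823 mark -63.132191251355515
-67 [array([677., 182.]), array([135., 204.])]
-65 [array([674., 176.]), array([139., 209.])]
-63 [array([671., 170.]), array([144., 213.])]
-61 [array([667., 164.]), array([150., 217.])]
```

The lever is within about 1.5° (3 mm) of the mark, well inside the 10 mm tolerance, so I hand it in.

```bash
python3 -c "
from cell import *
print(sign_off())"
```

```text
the job is handed in; nothing more can be done
None
```

The job is handed in, with no verdict returned: the red lever is closed against its stop, and the blue pointer is about 1.5° (3 mm) from the green mark, inside the 10 mm tolerance. I never touched the beaker, bottle or ring.

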